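Refit a washed filter cassette in its housing

TASK

The washed filter cassette stands drying in the rack. Take it out and lay it down flat on the bare worktop with its black grip bar upwards and let go; then take it by the grip bar, hook its orange flange under the orange lip of the filter housing and swing the other edge down until the cassette lies flat and fully home on its seat. Leave the other things on the worktop where they are.

Things in the scene. Friction and masses are not known exactly. Their poses are not given: they have to be found in the camera images.
- cassette: Loose filter cassette, 0.15 to 0.3 kg: grey plate 150 (own y) x 110 (own z) x 14 mm (own x), pleats blue and white, with a 16 mm orange flange on one long edge (own -z) and a black grip bar on one face (own +x). Origin: centre of the 110 mm plate, mid-thickness. It starts upright in the rack: own z up, flange down, bar on the right-hand side as the robot sees it, top edge 134 mm above the worktop, clear to pinch.
- hook_edge (a point): Middle of the outer edge of the cassette's orange flange, 71 mm from the cassette's origin along own -z. The flange is 150 mm long, 6 mm thick, at mid-thickness of the plate; plate and flange together measure 126 mm.
- near_edge (a point): Middle of the cassette's edge opposite the flange, 55 mm from the cassette's origin along own +z.
- grip (a point): Point in the cassette's grip bar, 30 mm from the cassette's origin along own +x. The bar stands in the middle of the face: 70 mm long (own y), 12 mm thick (own z), rising 30 mm above the face; this point is 23 mm above the face. Lying flat with the bar up, own x points up and the cassette's origin is 7 mm above the worktop.
- housing: Fixed open-topped white box 147 (own x) x 174 (own y) x 39 mm, origin under its centre on the worktop, z up. Own x runs level from the low notched near wall (28 mm high) to the wall with the orange lip, which lies to the right as the robot sees it (within 20 degrees). Side walls 32 mm. Pocket 131 x 158 mm, floor 12 mm high; grey seat ledges 18 mm high along the sides (14 mm wide, own x -65 to +40) and the near wall (10 mm wide).
- lip_edge (a point): Middle of the lower inner edge of the orange lip, own (55.5, 0, 33) mm of the housing. The lip overhangs the pocket by 10 mm, up to the wall at own x 65.5; underside 33, top 39 mm high. The cassette does not go in flat: the flange goes under the lip with the near side raised (about 20 degrees is easy), then it turns down.
- seat (a point): Where the cassette's origin comes to be when it is home: own (-8, 0, 25) mm of the housing, cassette own x up and own z along the housing's -x, underside on the ledges; play 5 mm in all along housing x, 8 mm along y.
- clear_spot (a point): Point on the bare worktop between rack and housing, which stand left and right of it, either way round; about 180 mm across (y) and 220 mm deep are free round it for laying the cassette down (anywhere else on bare worktop will do). Wall cabinets hang 0.5 m above the worktop, their fronts about 90 mm behind this point: keep the wrist clear of them.
- rack: Fixed grey drying rack, base 64 (own x) x 190 (own y) x 8 mm, origin under its centre on the worktop, z up. Two pairs of cheeks at own y = +-66 mm (20 mm wide, reaching 53 mm above the worktop) leave a slot 17 mm wide in own x, in which the cassette stands loosely; lifting it straight up by 50 mm frees it.
- descaler_box: Bystander: green carton 47x69x112 mm, at the back left; leave it. Origin: centre of its underside.
- bulb_box: Bystander: brown carton 64x64x88 mm; leave it. Origin: centre of its underside.
- torch: Bystander: black torch lying, 58x123x35 mm; leave it. Origin: centre of its underside.
- tape_measure: Bystander: yellow tape measure 47x86x64 mm; leave it. Origin: centre of its underside.
- button_tin: Bystander: round tin 86 mm across, 40 mm high; leave it. Origin: centre of its underside.
- tape_roll: Bystander: black tape roll 62 mm across, 19 mm high, on the right; leave it. Origin: centre of its underside.
- screwdriver: Bystander: red screwdriver 54x199x28 mm, on the right; leave it. Origin: centre of its underside.

How it is judged (in metres and radians):
On the way, in this order (a step that is already met when the one before it is completed fails the run):
1. the cassette lies flat on the bare worktop, grip bar up, released (angle between cassette's own x axis and vertical below 0.12 rad and height (world z) of cassette below 0.012 m and contact force between the fingers and cassette below 0.05 N and linear speed of cassette below 0.02 m/s), for 0.2 s.
2. its flange is under the housing's lip while the near side is still raised (x of hook_edge in the frame of housing between 0.0575 and 0.07 m and z of hook_edge in the frame of housing below 0.033 m and angle between cassette's own x axis and vertical above 0.07 rad).
At the end, for the whole second after the job is handed in: The cassette is released and at rest in the housing, grip bar up and level within 0.05 rad, its flange at least 2.5 mm under the lip, and its near edge down on the seat within 4 mm (x of hook_edge in the frame of housing above 0.058 m and z of hook_edge in the frame of housing below 0.03 m and z of near_edge in the frame of housing between 0.021 and 0.029 m and y of near_edge in the frame of housing between -0.012 and 0.012 m and angle between cassette's own x axis and vertical below 0.05 rad and linear speed of cassette below 0.01 m/s and contact force between the fingers and cassette below 0.05 N); the robot touches nothing.
It fails at once if one of the other things on the worktop moved by more than 30 mm (distance of any of descaler_box, bulb_box, torch, tape_measure, button_tin, tape_roll, screwdriver from where it was at the start of the episode above 0.03 m).
It also fails if it takes over 64 s, if anything falls off the work surface, if the arm or the gripper's body presses on something with over 40 N, if the wrist force passes 120 N, or if a joint passes its speed limit or range.

ROBOT

A 6-joint arm with a two-finger parallel gripper is mounted at the origin on a cart in front of the work surface, level with it; the furniture and walls round the work are solid. World frame = base frame: x ahead of the robot, y to its left, z up, the work surface at z = 0. Lengths are in mm, angles in rad, forces in N, time in s.
With the tool pointing down it reaches from about 300 to 875 mm from the base axis. Payload 6.4 kg.
Tool frame: the origin (TCP) lies between the finger pads; the fingertips stand 11 mm ahead of it and the grasp point (between the pads) lies 8 mm behind it; z points along the fingers, y is the line along which they close (so a half turn about z gives the same grasp; the last joint's range is limited). The gripper opens to 88 mm and grips with 3 to 60 N. Pads are 18 mm wide; open, the fingers measure 123 mm over their backs; the gripper's body (75 mm by 187 mm) begins 45 mm behind the grasp point.
Start: joints at [-1.542, 0.181, 1.607, -0, 1.354, -0.206], TCP at [133.788, -559.233, 249.714] pointing down, gripper open.
Joint ranges: [-2.99, 2.99], [-0.89, 2.07], [0.3, 2.58], [-1.14, 4.28], [0, 2.63], [-3.12, 3.12]. Speed limits (rad/s): [2.57, 2.57, 3.01, 3.14, 3.14, 3.14].

INTERFACE

Orientations are given as a unit quaternion [x, y, z, w].
In Python, from rig import manip, get_image gives the robot as it stands.
- The arm moves only by the tool play_rows, never from a script. Its argument "targets" is a list of rows, each a list of 3 entries, a list of its own where there are three numbers: the turn, a rotation vector about the world's x, y, z in degrees, then the shift along the world's x, y, z in mm, then the gripper's target within -1 to 1 (fully open at 1, half-way at 0, shut at -1). In form: [[[rx, ry, rz], [x, y, z], hand], ...]. A call has 1 to 20 rows; each row shifts and turns the commanded pose from where the row before left it; what a row does not reach is not made up. A row lasts 1/8 s, in which the tool goes at most 62.5 mm and 10.7 degrees, less where a joint would pass 70% of its speed; a pose out of reach is approached as far as the arm can. A call with a gripper value outside its range is refused whole. The fingers move at their own pace and stop on an object; "newtons" is the grip in N (left out, the last holds). Time passes only in rows, so rows that do not move let the fingers close. It gives the time, the measured TCP pose, the force, the opening and the grip force at its end, in the units of the state.
- manip.state(): the state, without advancing time (a new reading comes with each control period).
- get_image(name): name is "side" or "top"; returns a dict with "image" (420x560x3 uint8, red, green, blue), "fx", "fy", "cx", "cy" (pixels), "dist_coeffs" ([k1, k2, p1, p2, k3] as OpenCV has them; the pictures are not rectified), "xyz" and "rotation" of the camera in the world. Camera axes: x right, y down, z forward; pixel columns grow to the right and rows downward; lengths in mm; the calibration is good to about 2 mm. A picture is of the moment at which its call begins. There is no depth.
- manip.job_done(): hands the job in; it is judged then, once.
The state is a dict: "time": time; "joint_positions": joint angles; "dq": joint speeds; "joint_torque": joint torques, N m; "eef_pos": TCP position; "eef_rot": TCP orientation; "wrist_force": force on the tool from outside, world axes, zero at the start; "wrist_torque": the same for the moment, N m; "width": finger opening in mm; "gripper_force": force on a finger pad.
Only numpy, scipy, OpenCV 4.12 (cv2) and the standard library are available. Lean on these libraries where they do the work, as an engineer would, in place of code of your own. Each camera call takes 0.05 s, during which the arm holds its last target. There are 200 camera calls.

## Working session

There is one attempt and no reset: what is moved stays moved. The work goes in short steps, Python scripts to look and compute and a tool call to move; the robot and the scene stay as the last step left them, time stands still between calls to the robot, and variables do not carry over. Pictures are saved under pics/ and viewed, at most 10 in all, crops included, and the job is handed in when it is done.

Besides the shell and the picture viewer there is one more tool, called after ">>>" by a JSON object that holds its "op" and its "data", one argument or row to a line. play_rows: Moves the arm, as the interface text tells. Its arguments: {"type":"object","properties":{"targets":{"type":"array","items":{"type":"array"}},"newtons":{"type":"number"}},"required":["targets"]}

```bash
mkdir -p pics
cat > h.py <<'E'
import numpy as np, cv2
from rig import manip, get_image
def ray(c,px):
    K=np.array([[c['fx'],0,c['cx']],[0,c['fy'],c['cy']],[0,0,1.]])
    p=cv2.undistortPoints(np.array(px,float).reshape(-1,1,2),K,np.array(c['dist_coeffs'],float)).reshape(-1,2)
    R=np.array(c['rotation'],float)
    if R.shape!=(3,3):
        from scipy.spatial.transform import Rotation as Ro
        R=Ro.from_quat(R).as_matrix()
    d=np.c_[p,np.ones(len(p))]@R.T
    return np.array(c['xyz'],float),d
def onz(c,px,z):
    o,d=ray(c,px); t=(z-o[2])/d[:,2]; return o+d*t[:,None]
def tri(c1,p1,c2,p2):
    o1,d1=ray(c1,[p1]);o2,d2=ray(c2,[p2]);d1=d1[0];d2=d2[0]
    t=np.linalg.lstsq(np.c_[d1,-d2],o2-o1,rcond=None)[0]
    a=o1+d1*t[0];b=o2+d2*t[1]; return (a+b)/2,np.linalg.norm(a-b)
def save(c,n): cv2.imwrite('pics/'+n,c['image'][:,:,::-1])
E
python3 - <<'E'
from h import *
for n in('top','side'):
    c=get_image(n); save(c,n+'0.png'); print(n,c['xyz'],c['rotation'],c['fx'],c['cx'],c['cy'],c['dist_coeffs'])
print(manip.state())
E
```

```text
top [ 394.56162801  -85.83936283 1292.51952394] [ 0.70526208 -0.702868    0.06074319 -0.06994451] 436.6537286154903 276.3501348951614 211.3668400795043 [-0.04073383  0.          0.          0.          0.        ]
side [-333.03790045  -89.48662809 1217.54079364] [-0.66325025  0.66509855 -0.23773176  0.24744018] 411.2695013755579 272.504160199735 206.49407134083324 [-0.10742192  0.          0.          0.          0.        ]
{'time': 0.1, 'joint_positions': array([-1.54230172e+00,  1.81436423e-01,  1.60788717e+00, -8.06805499e-06,
        1.35378514e+00, -2.06259846e-01]), 'dq': array([ 0.00058582, -0.00113176, -0.00202043, -0.00024108,  0.0001718 ,
       -0.00035694]), 'joint_torque': array([ 4.93873686e-04, -4.34819055e+01, -3.42694974e+01,  7.03403237e-02,
        3.40377702e-02, -4.22291885e-05]), 'eef_pos': array([ 133.77137874, -558.75830712,  248.92733843]), 'eef_rot': array([ 9.93118811e-01,  1.17108717e-01,  6.33646036e-05, -7.55396211e-04]), 'wrist_force': array([ 0.35088856,  0.39973966, -0.14786371]), 'wrist_torque': array([ 0.00037328,  0.06972965, -0.02175758]), 'gripper_force': 0.0, 'width': 88.57307060664391}
```

View pics/top0.png

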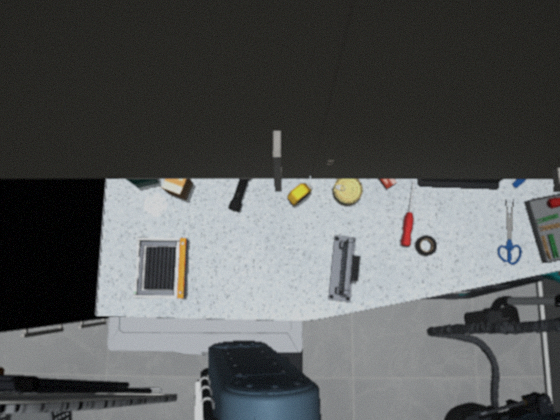

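View pics/side0.png

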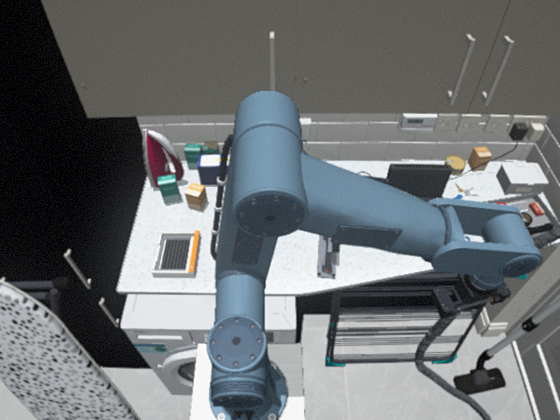

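The top view shows the housing at about (162,267), with its orange lip at column 182. The rack and cassette are at about (343,268), with the bar pointing right at (355,268). I'll zoom in on both for measuring.

Run:
```python
from h import *
c=get_image('top'); im=c['image']
a=cv2.resize(im[225:310,125:195],None,fx=5.5,fy=5.5,interpolation=cv2.INTER_CUBIC)
b=cv2.resize(im[225:310,315:375],None,fx=5.5,fy=5.5,interpolation=cv2.INTER_CUBIC)
cv2.imwrite('pics/crop0.png',np.hstack([a,b])[:,:,::-1])
h=cv2.cvtColor(im,cv2.COLOR_RGB2HSV)
m=((h[...,0]>8)&(h[...,0]<24)&(h[...,1]>140)&(h[...,2]>100)).astype(np.uint8); m[:225]=0; m[:,300:]=0
ct=max(cv2.findContours(m,0,2)[0],key=cv2.contourArea); r=cv2.minAreaRect(ct); print(r)
bx=cv2.boxPoints(r); w=onz(c,bx,39); print(bx,w.round(1))
cs=get_image('side'); im=cs['image'];h=cv2.cvtColor(im,cv2.COLOR_RGB2HSV)
m=((h[...,0]>8)&(h[...,0]<24)&(h[...,1]>140)&(h[...,2]>100)).astype(np.uint8); m[:225]=0; m[:,300:]=0
ct=max(cv2.findContours(m,0,2)[0],key=cv2.contourArea); r=cv2.minAreaRect(ct); print(r); print(onz(cs,cv2.boxPoints(r),39).round(1))
```

```text
((181.71131896972656, 267.98480224609375), (5.834030628204346, 58.23518753051758), 3.012787342071533)
[[177.26796 296.90884]
 [180.32872 238.75414]
 [186.15468 239.06076]
 [183.09392 297.21545]] [[381.8 210.9  39. ]
 [547.8 209.3  39. ]
 [547.  192.3  39. ]
 [381.1 194.3  39. ]]
((193.9300079345703, 250.99002075195312), (4.666903972625732, 40.729347229003906), 8.130102157592773)
[[381.8 208.5  39. ]
 [550.1 209.5  39. ]
 [547.1 192.4  39. ]
 [379.3 192.6  39. ]]
```

View pics/crop0.png

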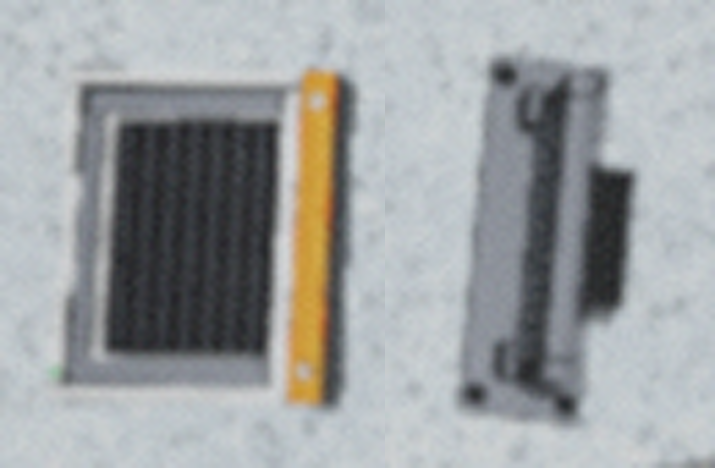

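Run:
```python
from h import *
c=get_image('top'); im=c['image']
f=lambda L:[(315+(x-385)/5.5,225+y/5.5) for x,y in L]
print('base',onz(c,f([(490,60),(460,405),(578,415)]),8).round(1))
print('plate',onz(c,f([(568,75),(605,75),(548,370),(585,370)]),134).round(1))
print('bar (z80+-35) side edges',onz(c,f([(612,170),(608,315),(635,172),(618,315)]),78).round(1))
print('near wall',onz(c,[(125+76/5.5,225+85/5.5),(125+63/5.5,225+380/5.5)],30).round(1))
g=cv2.resize(im[230:305,322:365],None,fx=8,fy=8,interpolation=cv2.INTER_CUBIC)
cv2.imwrite('pics/crop1.png',g[:,:,::-1])
s=get_image('side')['image']; g2=cv2.resize(s[225:285,300:350],None,fx=8,fy=8,interpolation=cv2.INTER_CUBIC)
g2=cv2.copyMakeBorder(g2,0,600-480,0,0,0)
cv2.imwrite('pics/crop1.png',np.hstack([g,g2])[:,:,::-1])
```

```text
base [[ 561.5 -239.7    8. ]
 [ 379.1 -220.6    8. ]
 [ 374.  -282.4    8. ]]
plate [[ 537.9 -262.3  134. ]
 [ 538.  -280.2  134. ]
 [ 397.  -249.4  134. ]
 [ 397.1 -267.   134. ]]
bar (z80+-35) side edges [[ 496.7 -291.9   78. ]
 [ 424.3 -287.9   78. ]
 [ 495.7 -303.4   78. ]
 [ 424.3 -292.9   78. ]]
near wall [[543.3 333.8  30. ]
 [388.6 331.4  30. ]]
```

View pics/crop1.png

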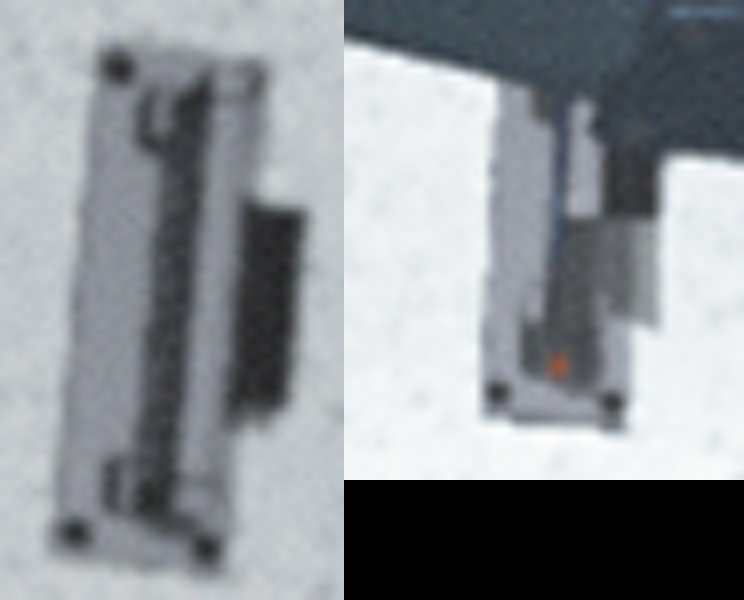

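Run:
```python
from h import *
c=get_image('top')
f=lambda L:[(322+(x+.5)/8-.5,230+(y+.5)/8-.5) for x,y in L]
print('top strip ctr',onz(c,f([(226.5,210),(210,410)]),134).round(1))
print('base',onz(c,f([(104,48),(53,552),(222,574)]),8).round(1))
print('bar outer edge z~79-85',onz(c,f([(307,208),(288,405)]),85).round(1))
```

```text
top strip ctr [[ 492.2 -265.4  134. ]
 [ 426.7 -258.4  134. ]]
base [[ 562.6 -241.1    8. ]
 [ 379.3 -219.3    8. ]
 [ 371.6 -280.1    8. ]]
bar outer edge z~79-85 [[ 497.  -300.8   85. ]
 [ 429.8 -292.4   85. ]]
```

>>> {"op": "play_rows", "data": {
  "targets": [
    [[0,0,-2],[33,30,0],1],
    [[0,0,-2],[33,30,0],1],
    [[0,0,-2],[33,30,0],1],
    [[0,0,-2],[33,30,0],1],
    [[0,0,-2],[33,30,0],1],
    [[0,0,-2],[33,30,0],1],
    [[0,0,-2],[33,30,0],1],
    [[0,0,-2],[33,30,0],1],
    [[0,0,-2],[33,29,0],1],
    [[0,0,-1],[33,28,0],1],
    [[0,0,0],[0,0,0],1],
    [[0,0,0],[0,0,0],1]
  ]
}}

```text
time: 1.85
eef_pos: [463.4, -262.4, 249.6]
eef_rot: [0.999, -0.048, -0.0, 0.0]
wrist_force: [-0.1, -0.4, -0.1]
width: 88.1
gripper_force: 0.0
```

>>> {"op": "play_rows", "data": {
  "targets": [
    [[0,0,-1],[3,0,-25],1],
    [[0,0,0],[0,0,-25],1],
    [[0,0,0],[0,0,-25],1],
    [[0,0,0],[0,0,-25],1],
    [[0,0,0],[0,0,-20],1],
    [[0,0,0],[0,0,-17],1],
    [[0,0,0],[0,0,0],0],
    [[0,0,0],[0,0,0],-0.5],
    [[0,0,0],[0,0,0],-1],
    [[0,0,0],[0,0,0],-1],
    [[0,0,0],[0,0,0],-1],
    [[0,0,0],[0,0,0],-1],
    [[0,0,0],[0,0,0],-1]
  ],
  "newtons": 40
}}

```text
time: 3.48
eef_pos: [466.8, -262.2, 112.7]
eef_rot: [0.998, -0.057, -0.0, -0.0]
wrist_force: [0.1, 0.4, 0.7]
width: 20.2
gripper_force: 0.0
```

>>> {"op": "play_rows", "data": {
  "targets": [
    [[0,0,0],[0,0,0],-1],
    [[0,0,0],[0,0,0],-1],
    [[0,0,0],[0,0,0],-1],
    [[0,0,0],[0,0,0],-1]
  ]
}}

```text
time: 3.98
eef_pos: [466.8, -262.2, 112.7]
eef_rot: [0.998, -0.057, -0.0, -0.0]
wrist_force: [-0.4, 0.2, -0.9]
width: 12.6
gripper_force: 43.3
```

>>> {"op": "play_rows", "data": {
  "targets": [
    [[0,0,0],[0,0,10],-1],
    [[0,0,0],[0,0,15],-1],
    [[0,0,0],[0,0,20],-1],
    [[0,0,0],[0,0,25],-1],
    [[0,0,0],[0,0,30],-1],
    [[0,0,0],[0,0,30],-1],
    [[0,0,1],[0,30,20],-1],
    [[0,0,1],[0,40,0],-1],
    [[0,0,1],[0,40,0],-1],
    [[0,0,1],[0,40,0],-1],
    [[0,0,2],[0,40,0],-1],
    [[0,0,0],[0,0,0],-1]
  ]
}}

```text
time: 5.48
eef_pos: [466.6, -69.9, 263.8]
eef_rot: [1.0, -0.003, 0.001, -0.0]
wrist_force: [0.4, -0.5, -3.0]
width: 12.5
gripper_force: 43.1
```

Run:
```python
from h import *
c=get_image('top');s=get_image('side')
cv2.imwrite('pics/lift.png',np.hstack([c['image'][180:,80:460],s['image'][140:380,120:460].repeat(1,0)])[:,:,::-1])
print(manip.state()['joint_positions'])
```

```text
[-4.05123997e-01 -6.83317331e-02  1.84010347e+00 -3.88557016e-04
  1.36837158e+00  1.17438873e+00]
```

View pics/lift.png

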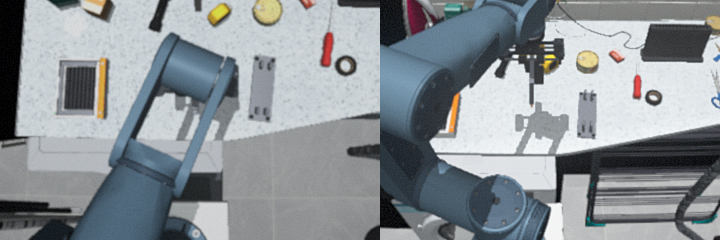

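>>> {"op": "play_rows", "data": {
  "targets": [
    [[-4,0,0],[0,6,0],-1],
    [[-6,0,0],[0,6,0],-1],
    [[-6,0,0],[0,6,0],-1],
    [[-6,0,0],[0,6,-5],-1],
    [[-6,0,0],[0,6,-10],-1],
    [[-6,0,0],[0,6,-10],-1],
    [[-6,0,0],[0,6,-10],-1],
    [[-6,0,0],[0,6,-10],-1],
    [[-6,0,0],[0,6,-10],-1],
    [[0,0,0],[0,6,-10],-1],
    [[0,0,0],[0,0,0],-1],
    [[0,0,0],[0,0,0],-1]
  ]
}}

```text
time: 7.08
eef_pos: [467.4, -12.8, 198.7]
eef_rot: [0.899, -0.005, 0.003, 0.438]
wrist_force: [0.4, 0.3, -2.9]
width: 12.3
gripper_force: 42.6
```

Run:
```python
from h import *
from scipy.spatial.transform import Rotation as R
s=manip.state(); print(s['joint_positions'].round(2), s['eef_pos'],R.from_quat(s['eef_rot']).as_matrix().round(3))
```

```text
[ 0.22  0.27  1.87 -0.9   1.38  2.16] [467.43770621 -12.82936977 198.68212589] [[ 1.    -0.012  0.   ]
 [-0.007 -0.617 -0.787]
 [ 0.009  0.787 -0.617]]
```

>>> {"op": "play_rows", "data": {
  "targets": [
    [[0,0,0],[0,0,-15],-1],
    [[0,0,0],[0,0,-25],-1],
    [[0,0,0],[0,0,-25],-1],
    [[0,0,0],[0,0,-25],-1],
    [[0,0,0],[0,0,-20],-1],
    [[0,0,0],[0,0,-10],-1],
    [[0,0,0],[0,0,-5],-1],
    [[0,0,0],[0,0,-3],-1],
    [[0,0,0],[0,0,0],-1],
    [[0,0,0],[0,0,0],-1]
  ]
}}

```text
time: 8.32
eef_pos: [467.1, -12.1, 70.2]
eef_rot: [0.899, -0.004, 0.003, 0.438]
wrist_force: [0.1, 0.4, -2.5]
width: 12.3
gripper_force: 42.6
```

Run:
```python
from h import *
c=get_image('top');s=get_image('side');print(manip.state()['joint_positions'].round(2))
cv2.imwrite('pics/low.png',np.hstack([cv2.resize(c['image'][200:320,100:300],None,fx=2,fy=2),cv2.resize(s['image'][150:290,160:360],None,fx=2,fy=2)[:240]])[:,:,::-1])
```

```text
[ 0.22  0.53  1.87 -0.96  1.23  2.38]
```

View pics/low.png

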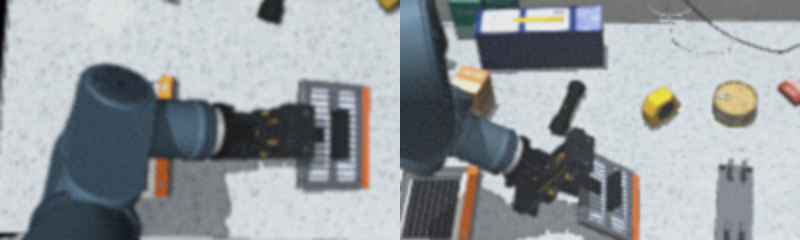

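The cassette hangs tilted, with its flange low on the right and its bar upwards, clear of the housing and rack. I'll lower it to contact.

>>> {"op": "play_rows", "data": {
  "targets": [
    [[0,0,0],[0,0,-1],-1],
    [[0,0,0],[0,0,-1],-1],
    [[0,0,0],[0,0,-1],-1],
    [[0,0,0],[0,0,-1],-1],
    [[0,0,0],[0,0,0],-1]
  ]
}}

```text
time: 9.05
eef_pos: [467.0, -12.2, 65.8]
eef_rot: [0.899, -0.004, 0.002, 0.438]
wrist_force: [0.0, 1.9, 1.3]
width: 12.6
gripper_force: 46.2
```

>>> {"op": "play_rows", "data": {
  "targets": [
    [[0,0,0],[0,0,0],-0.4],
    [[0,0,0],[0,0,0],-0.4],
    [[0,0,0],[0,0,0],-0.4],
    [[0,0,0],[0,0,0],-0.4],
    [[0,0,0],[0,6,3],-0.4],
    [[0,0,0],[0,8,4],-0.4],
    [[0,0,0],[0,8,4],-0.4],
    [[0,0,0],[0,8,4],-0.4],
    [[0,0,0],[0,8,4],-0.4],
    [[0,0,0],[0,8,6],-0.4],
    [[0,0,0],[0,8,6],-0.4],
    [[0,0,0],[0,8,20],-0.4],
    [[0,0,0],[0,8,30],-0.4],
    [[0,0,0],[0,0,30],0]
  ]
}}

```text
time: 10.8
eef_pos: [466.9, 58.5, 178.7]
eef_rot: [0.899, -0.004, 0.002, 0.438]
wrist_force: [-0.8, 0.1, 0.1]
width: 33.8
gripper_force: 0.0
```

```bash
cat > m.py <<'E'
from h import *
c=get_image('top');h=cv2.cvtColor(c['image'],cv2.COLOR_RGB2HSV)
m=((h[...,0]>3)&(h[...,0]<24)&(h[...,1]>140)&(h[...,2]>100)).astype(np.uint8); m[:225]=0; m[:,320:]=0
for k in cv2.findContours(m,0,2)[0]:
    if cv2.contourArea(k)>30:
        r=cv2.minAreaRect(k);print(r);print(onz(c,cv2.boxPoints(r),10).round(1))
E
python3 - <<'E'
import m
from h import *
cv2.imwrite('pics/drop.png',cv2.resize(m.c['image'][200:320,100:320],None,fx=3,fy=3)[:,:,::-1]); print(manip.state()['joint_positions'].round(2))
E
```

```text
((180.5, 287.5), (19.0, 5.0), 90.0)
[[435.9 218.   10. ]
 [436.  203.3  10. ]
 [381.4 201.1  10. ]
 [381.3 215.7  10. ]]
((281.9231262207031, 268.49798583984375), (3.4091360569000244, 49.03517150878906), 1.4688007831573486)
[[394.7 -79.   10. ]
 [537.  -82.2  10. ]
 [536.8 -92.3  10. ]
 [394.5 -88.8  10. ]]
((182.5, 245.5), (13.0, 5.0), 90.0)
[[550.6 217.1  10. ]
 [550.7 202.2  10. ]
 [512.1 200.5  10. ]
 [512.  215.4  10. ]]
[ 0.35  0.37  1.79 -0.84  1.45  2.25]
```

View pics/drop.png

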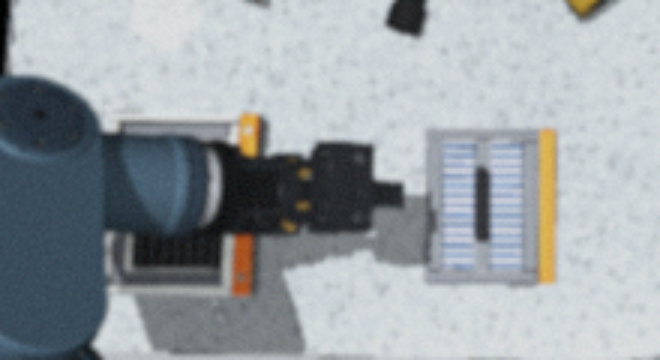

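The cassette lies flat with its bar up at about pixel (260,268) and its flange on the right. Next I'll bring the tool upright above it and measure the bar and housing.

>>> {"op": "play_rows", "data": {
  "targets": [
    [[6,0,0],[0,0,20],0],
    [[6,0,0],[0,0,20],0],
    [[6,0,0],[0,0,20],0],
    [[6,0,0],[0,0,10],0],
    [[6,0,0],[0,-5,0],0],
    [[6,0,0],[0,-10,0],0],
    [[6,0,0],[0,-15,0],0],
    [[5,0,0],[0,-20,0],0],
    [[5,0,0],[0,-20,0],0],
    [[0,0,0],[0,-8,0],0],
    [[0,0,0],[0,0,0],0],
    [[0,0,0],[0,0,0],0]
  ]
}}

```text
time: 12.35
eef_pos: [466.7, -19.2, 246.8]
eef_rot: [1.0, -0.004, -0.0, 0.0]
wrist_force: [-0.8, 0.2, 0.5]
width: 43.9
gripper_force: 0.0
```

Run:
```python
from h import *
c=get_image('top');s=get_image('side')
im=c['image']; 
b0=(100+482.5/3-.5+.17,200+205.5/3-.5+.17)
print('bar',onz(c,[b0],44).round(1))
# plate outline from drop pic
px=[(100+(x+.5)/3-.5,200+(y+.5)/3-.5) for x,y in [(426,129),(426,282),(556,130),(556,283)]]
print('plate left z14 / flange right z10',onz(c,px[:2],14).round(1),onz(c,px[2:],10).round(1))
st=manip.state();print(st['joint_positions'].round(2))
g=np.hstack([cv2.resize(im[225:310,125:195],None,fx=5,fy=5,interpolation=cv2.INTER_CUBIC),cv2.resize(s['image'][210:295,140:220],None,fx=5,fy=5,interpolation=cv2.INTER_CUBIC)])
cv2.imwrite('pics/house.png',g[:,:,::-1])
```

```text
bar [[463.9 -24.7  44. ]]
plate left z14 / flange right z10 [[539.9  33.1  14. ]
 [392.1  30.4  14. ]] [[539.8 -94.5  10. ]
 [391.8 -94.6  10. ]]
[-0.3  -0.06  1.87 -0.    1.33  1.28]
```

View pics/house.png

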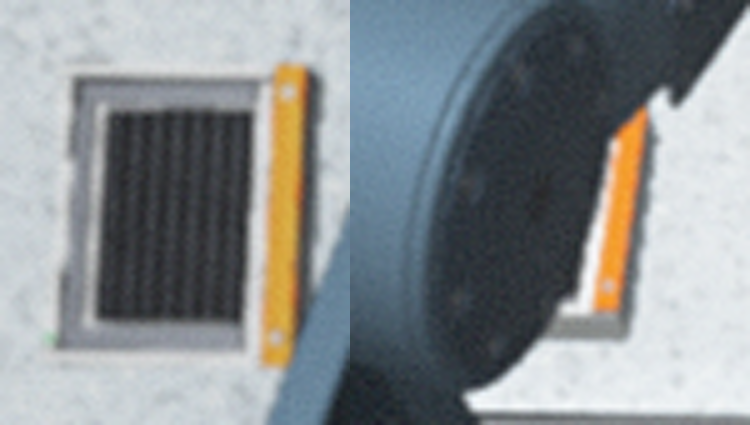

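>>> {"op": "play_rows", "data": {
  "targets": [
    [[0,0,0],[-1,-4,-30],0],
    [[0,0,0],[0,0,-40],0],
    [[0,0,0],[0,0,-40],0],
    [[0,0,0],[0,0,-40],0],
    [[0,0,0],[0,0,-30],0],
    [[0,0,0],[0,0,-20],0],
    [[0,0,0],[0,0,-16],0],
    [[0,0,0],[0,0,0],-0.5],
    [[0,0,0],[0,0,0],-1],
    [[0,0,0],[0,0,0],-1],
    [[0,0,0],[0,0,0],-1],
    [[0,0,0],[0,0,0],-1],
    [[0,0,0],[0,0,0],-1],
    [[0,0,0],[0,0,0],-1]
  ],
  "newtons": 50
}}

```text
time: 14.2
eef_pos: [466.5, -24.4, 31.5]
eef_rot: [1.0, -0.005, 0.001, 0.0]
wrist_force: [-0.5, 1.2, 6.8]
width: 11.6
gripper_force: 50.0
```

>>> {"op": "play_rows", "data": {
  "targets": [
    [[0,0,0],[0,0,10],-1],
    [[0,0,0],[0,0,25],-1],
    [[0,0,0],[0,0,35],-1],
    [[0,0,0],[0,10,40],-1],
    [[4,0,0],[0,30,15],-1],
    [[4,0,0],[0,35,0],-1],
    [[4,0,0],[0,35,0],-1],
    [[4,0,0],[0,40,0],-1],
    [[4,0,0],[0,40,0],-1],
    [[0,0,0],[-1,40,0],-1],
    [[0,0,0],[0,35,0],-1],
    [[0,0,0],[0,25,0],-1],
    [[0,0,0],[0,14,0],-1],
    [[0,0,0],[0,0,0],-1],
    [[0,0,0],[0,0,0],-1]
  ]
}}

```text
time: 16.08
eef_pos: [464.8, 279.0, 155.6]
eef_rot: [0.985, -0.005, -0.001, -0.173]
wrist_force: [-0.4, 0.7, -2.1]
width: 12.0
gripper_force: 50.0
```

Run:
```python
from h import *
c=get_image('top');s=get_image('side');print(manip.state()['joint_positions'].round(2))
cv2.imwrite('pics/pre.png',np.hstack([cv2.resize(c['image'][210:310,110:230],None,fx=3.3,fy=3.3,interpolation=cv2.INTER_CUBIC),cv2.resize(s['image'][190:290,120:240],None,fx=3.3,fy=3.3,interpolation=cv2.INTER_CUBIC)])[:,:,::-1])
```

```text
[0.12 0.14 1.9  0.39 1.09 1.52]
```

View pics/pre.png

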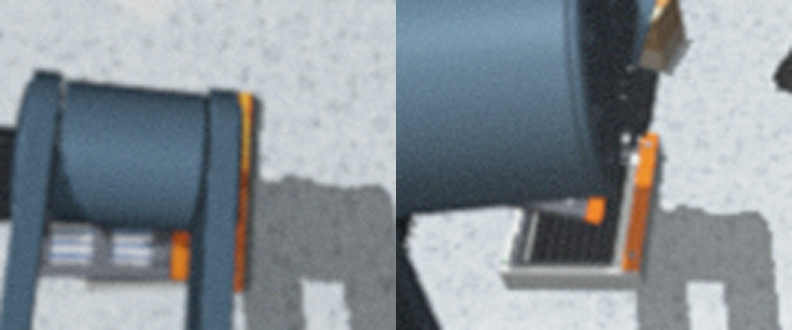

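The cassette is above the pocket, tilted, with its flange end visible at about (167,287) in the top view and (183,257) in the side view. I'll check the hook position against the lip.

Run:
```python
from h import *
c=get_image('top');s=get_image('side')
def orange(c,x0,x1,y0,y1):
    h=cv2.cvtColor(c['image'],cv2.COLOR_RGB2HSV)
    m=((h[...,0]>3)&(h[...,0]<24)&(h[...,1]>140)&(h[...,2]>100)).astype(np.uint8)
    m[:y0]=0;m[y1:]=0;m[:,:x0]=0;m[:,x1:]=0
    return [k.reshape(-1,2) for k in cv2.findContours(m,0,2)[0] if cv2.contourArea(k)>3]
for k in orange(c,155,172,270,300):
    r,b=k.max(0)+.5; print('top',k.min(0),r,b,onz(c,[(r,b)],108).round(1))
for k in orange(s,172,186,240,265):
    r,b=k.max(0)+.5; print('side',k.min(0),r,b,onz(s,[(r,b)],108).round(1))
```

```text
top [162 280] 166.5 294.5 [[388.7 224.  108. ]]
side [177 250] 182.5 257.5 [[389.8 217.9 108. ]]
```

>>> {"op": "play_rows", "data": {
  "targets": [
    [[0,0,0],[0,0,-15],-1],
    [[0,0,0],[0,1,-20],-1],
    [[0,0,0],[0,0,-20],-1],
    [[0,0,0],[0,0,-12],-1],
    [[0,0,0],[0,0,-9],-1],
    [[0,0,0],[0,0,-8],-1],
    [[0,0,0],[0,0,0],-1],
    [[0,0,0],[0,0,0],-1]
  ]
}}

```text
time: 17.27
eef_pos: [465.2, 280.9, 72.1]
eef_rot: [0.985, -0.005, -0.0, -0.174]
wrist_force: [1.0, 0.5, -2.4]
width: 11.4
gripper_force: 50.0
```

>>> {"op": "play_rows", "data": {
  "targets": [
    [[0,0,0],[0,-3,-2],-1],
    [[0,0,0],[0,-3,-1],-1],
    [[0,0,0],[0,-3,0],-1],
    [[0,0,0],[0,-3,0],-1],
    [[0,0,0],[0,-3,0],-1],
    [[0,0,0],[0,-3,0],-1],
    [[0,0,0],[0,0,0],-1],
    [[0,0,0],[0,0,0],-1]
  ]
}}

```text
time: 18.27
eef_pos: [464.8, 262.8, 68.7]
eef_rot: [0.985, -0.005, -0.001, -0.174]
wrist_force: [0.8, 0.2, -2.5]
width: 11.4
gripper_force: 50.0
```

>>> {"op": "play_rows", "data": {
  "targets": [
    [[0,0,0],[0,-1,0],-1],
    [[0,0,0],[0,-1,0],-1],
    [[0,0,0],[0,-1,0],-1],
    [[0,0,0],[0,0,0],-1]
  ]
}}

```text
time: 18.77
eef_pos: [464.7, 260.9, 69.2]
eef_rot: [0.985, -0.005, -0.001, -0.175]
wrist_force: [-0.3, 7.0, -1.9]
width: 11.5
gripper_force: 50.0
```

>>> {"op": "play_rows", "data": {
  "targets": [
    [[0,0,0],[0,3,0],-1],
    [[-2,0,0],[0,1.5,-1.8],-1],
    [[-2,0,0],[0,1.5,-1.8],-1],
    [[-2,0,0],[0,1.5,-1.8],-1],
    [[-2,0,0],[0,1.5,-1.8],-1],
    [[-2,0,0],[0,1.5,-1.8],-1],
    [[-2,0,0],[0,1.1,-2],-1],
    [[-2,0,0],[0,1.1,-2],-1],
    [[0,0,0],[0,0,0],-1],
    [[0,0,0],[0,0,0],-1]
  ]
}}

```text
time: 20.02
eef_pos: [464.7, 272.4, 55.6]
eef_rot: [0.999, -0.005, -0.0, -0.053]
wrist_force: [0.5, -0.4, -2.9]
width: 11.9
gripper_force: 50.0
```

>>> {"op": "play_rows", "data": {
  "targets": [
    [[-2,0,0],[0,1,-2],-1],
    [[-2,0,0],[0,1,-2],-1],
    [[-2,0,0],[0,1,-2],-1],
    [[0,0,0],[0,0,0],-1],
    [[0,0,0],[0,0,0],-1]
  ]
}}

```text
time: 20.65
eef_pos: [464.8, 275.3, 49.7]
eef_rot: [1.0, -0.005, -0.0, -0.0]
wrist_force: [-0.7, -0.3, -2.6]
width: 11.4
gripper_force: 50.0
```

>>> {"op": "play_rows", "data": {
  "targets": [
    [[0,0,0],[0,0,-0.7],-1],
    [[0,0,0],[0,0,-0.7],-1],
    [[0,0,0],[0,0,-0.7],-1],
    [[0,0,0],[0,0,0],-1]
  ]
}}

```text
time: 21.15
eef_pos: [464.9, 275.3, 49.5]
eef_rot: [1.0, -0.005, -0.0, -0.0]
wrist_force: [-7.5, -3.5, 17.8]
width: 11.2
gripper_force: 50.0
```

Contact came at exactly the predicted seat height, so I'll release and retreat.

>>> {"op": "play_rows", "data": {
  "targets": [
    [[0,0,0],[0,0,1.2],-1],
    [[0,0,0],[0,0,0],-0.6],
    [[0,0,0],[0,0,0],-0.4],
    [[0,0,0],[0,0,0],-0.4],
    [[0,0,0],[0,0,0],-0.4],
    [[0,0,0],[0,0,15],-0.4],
    [[0,0,0],[0,0,25],-0.4],
    [[0,0,0],[0,0,40],-0.4],
    [[0,0,0],[0,-40,40],-0.4],
    [[0,0,0],[0,-50,30],-0.4],
    [[0,0,0],[0,-60,0],-0.4],
    [[0,0,0],[0,-60,0],-0.4],
    [[0,0,0],[0,-60,0],-0.4],
    [[0,0,0],[0,-60,0],-0.4],
    [[0,0,0],[0,0,0],-0.4]
  ]
}}

```text
time: 23.02
eef_pos: [465.1, -58.4, 200.2]
eef_rot: [1.0, -0.008, 0.001, 0.001]
wrist_force: [-1.0, 0.4, 0.3]
width: 26.3
gripper_force: 0.0
```

Run:
```python
from h import *
c=get_image('top');s=get_image('side')
cv2.imwrite('pics/end.png',np.hstack([cv2.resize(c['image'][225:310,125:195],None,fx=5.5,fy=5.5,interpolation=cv2.INTER_CUBIC),cv2.resize(s['image'][210:295,140:210],None,fx=5.5,fy=5.5,interpolation=cv2.INTER_CUBIC)])[:,:,::-1])
```

```text
(no output)
```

View pics/end.png

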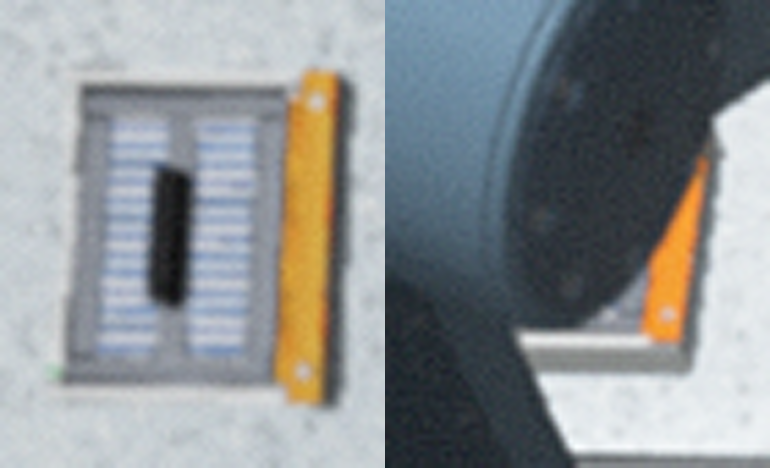

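The cassette lies flat in the pocket with its bar at about (170,235) in the crop. Its flange runs under the lip, at columns 280–330. By the contact readings the hook is about 6–8 mm under the lip, so I'll hand in.

```bash
python3 -c "
from rig import manip
print(manip.job_done())"
```

```text
the job is handed in; nothing more can be done
None
```

The cassette lies flat and released in the housing with its flange hooked under the lip, and I handed the job in at about 23 s of the 64 s allowed; the hand-in gave no verdict back.

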